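# Seat the slide rotor on its studded drive plate

### The job

Fit the loose aluminium slide rotor onto the slide spinner's drive unit: put its centre bore over the nose of the drive plate, turn it with light pressure until all four studs enter its holes, and let it down fully home so that it lies flat on the plate. Be gentle with the studs (never press or twist hard against them), then let go, and leave the other things on the bench where they are.

Things in the scene. Friction and masses are not known exactly. Their poses are not given: they have to be found in the camera images.
- rotor_grip (a point): The blue grip bar upright on top of the loose aluminium slide rotor: its centre, on the disc's axis, 41 mm above the disc's underside. z is the disc's axis (up), x runs along the bar. Bar 46 mm long (x), 12 wide (y: grasp across this), 34 tall, from 24 to 58 mm above the underside; it stands on a round boss 28 mm across whose top is at 24 mm.
- rotor: The slide rotor: flat aluminium disc, 104 mm across, 20 thick, 0.3 to 0.55 kg, lying flat on the worktop at the start. Origin: centre of the underside; x along the grip bar, z up. Underside has a centre bore, 16 mm diameter, 19.5 deep, and four through holes, 11 mm diameter, centres 25.5 mm from the axis, at 45 degrees to the bar, 90 degrees apart.
- drive_seat (a point): Centre of the upper face of the steel drive plate (72 mm across), 60 mm above the worktop; z up. On it: a centre nose (14 mm diameter, 18 high, top 5 mm coned) and four brass studs (8 mm diameter, 12 high, coned tips), 25.5 mm from the axis, 90 degrees apart. The studs' angle is any, NOT told by this frame; the plate is braked and does not turn. Rotor home: grip centre 41 mm above this point.
- drive: The spinner's drive unit: white housing, black front panel, 140x130 mm, 53 high, fixed; origin at the worktop under the plate's axis. The rotor first rests on the stud tips, 12 mm high, the nose already in its bore; within a quarter turn either way it finds the studs and drops 12 mm. More than 45 N between rotor and drive unit, by pressing or by turning on against engaged studs, damages the studs.
- block_box: open teal plastic box, 70x98x42 mm, origin at the centre of its underside; a bystander at the back
- pot_red: white specimen pot with a red cap, 47 mm across, 58 tall, origin at the centre of its underside; a bystander at the back
- staining_jar: glass staining jar with a black lid, 62 mm across, 92 tall, origin at the centre of its underside; a bystander at the back
- cassette_01: white tissue cassette with wax block, 28x40x12 mm, origin at the centre of its underside; a bystander near the front edge, right
- cassette_02: yellow tissue cassette with wax block, 28x40x12 mm, origin at the centre of its underside; a bystander near the front edge, middle
- section_brush: thin red brush, 8x165x8 mm, lying along the front edge at the left, origin at its underside; a bystander

How it is judged (in metres and radians):
On the way:
1. the rotor is lifted and brought over the drive plate's nose (horizontal distance between rotor_grip and drive_seat below 0.01 m and z of rotor_grip in the frame of drive_seat above 0.047 m), for 0.1 s.
At the end, for the whole second after the job is handed in: The rotor lies flat on the drive plate with all four studs in its holes: its axis within 3 mm of the plate's axis, its height within 3 mm below and 2.5 mm above fully home, level within 0.04 rad, at rest and released (horizontal distance between rotor_grip and drive_seat below 0.003 m and z of rotor_grip in the frame of drive_seat between 0.038 and 0.0435 m and angle between rotor_grip's own z axis and vertical below 0.04 rad and linear speed of rotor below 0.01 m/s and contact force between rotor and the fingers below 0.1 N); the robot touches nothing.
It fails at once if the rotor is pressed or twisted against the drive unit with more than 45 N (contact force between rotor and drive above 45 N).
It fails at once if another thing on the bench is moved by more than 20 mm (distance of any of block_box, pot_red, staining_jar, cassette_01, cassette_02, section_brush from where it was at the start of the episode above 0.02 m).
It also fails if it takes over 64 s, if anything falls off the work surface, if the arm or the gripper's body presses on something with over 40 N, if the wrist force passes 120 N, or if a joint passes its speed limit or range.

### The arm

A 6-joint arm with a two-finger parallel gripper is mounted at the origin on a cart in front of the work surface, level with it; the furniture and walls round the work are solid. World frame = base frame: x ahead of the robot, y to its left, z up, the work surface at z = 0. Lengths are in m, angles in degrees, forces in N, time in s.
With the tool pointing down it reaches from about 0.3 to 0.95 m from the base axis. Payload 3.1 kg.
Tool frame: the origin (TCP) lies at the very end of the fingers, on their centre line; the grasp point (between the pads) lies 19 mm behind it; z points along the fingers, y is the line along which they close (so a half turn about z gives the same grasp; the last joint's range is limited). The gripper opens to 85 mm and grips with 20 to 120 N. Pads are 22 mm wide; open, the fingers measure 114 mm over their backs; the gripper's body (76 mm by 85 mm) begins 54 mm behind the grasp point. The pads swing forward as they close: fully open they stand 13 mm farther back than shut.
Start: joints at [68.772, 17.653, 93.61, -0, 68.738, -3.994], TCP at [0.185, 0.597, 0.231] pointing down, gripper open.
Joint ranges: [-175.34, 175.34], [-45.06, 112.39], [2.9, 150.54], [-68.45, 248.45], [3.09, 151.38], [-168.51, 168.51]. Speed limits (degrees/s): [159.86, 159.86, 180, 180, 180, 180].

### API

Orientations are given as [roll, pitch, yaw] about the fixed x, y, z axes, in that order (R = Rz(yaw) Ry(pitch) Rx(roll)).
In Python, from cell import manip, imaging, close_job gives the robot as it stands.
- The arm moves only by the shell command python3 -m jog 'ROWS'. ROWS is a JSON object of lists of equal length, an entry for each row: "translation": the shift along the tool's x, y, z in units of 40 mm (1.0 is 40 mm), a list of three; "roll": the turn about the tool's z in units of 6 degrees (1.0 is 6 degrees); "grip": the opening, from 0 (shut) to 1 (fully open). In form: {"translation": [[dx, dy, dz], ...], "roll": [roll, ...], "grip": [grip, ...]}. A call has 1 to 8 rows; each row shifts and turns the commanded pose from where the row before left it, along the tool's axes as they then stand; what a row does not reach is not made up. A row lasts 1/12 s, in which the tool goes at most 41.7 mm and 7.16 degrees, less where a joint would pass 70% of its speed; a pose out of reach is approached as far as the arm can. A call is refused whole if a number of a shift passes 1 or a number of a turn 1, either way. A call with a gripper value outside its range is refused whole. The fingers move at their own pace and stop on an object; the grip force is fixed at half the most. Time passes only in rows, so rows that do not move let the fingers close. It gives the time, the measured TCP pose, the force, the opening and the grip force at its end, in the units of the state.
- manip.observe(): the state, without advancing time (a new reading comes with each control period).
- imaging.camera(name): name is "side" or "top"; returns a dict with "pixels" (420x560x3 uint8, red, green, blue), "z_map" (420x560 float32, m along the optical axis (not along the pixel's ray), 0 where there is no reading), "mtx" (3x3 intrinsics, pixels), "view" (4x4, takes a point from world to camera coordinates). Camera axes: x right, y up, looking along -z (the intrinsics and any distortion apply to the point x, -y, -z); pixel columns grow to the right and rows downward; lengths in m; the calibration is good to about 2 mm. A picture is of the moment at which its call begins.
- close_job(): hands the job in; it is judged then, once.
The state is a dict: "time_s": time; "joints": joint angles; "joint_vel": joint speeds; "joint_efforts": joint torques, N m; "position": TCP position; "tool_rot": TCP orientation; "contact_force": force on the tool from outside, world axes, zero at the start; "ft_torque": the same for the moment, N m; "width": opening from 0.0 (shut) to 1.0 (fully open); "grip_force": force on a finger pad.
Only numpy, scipy, OpenCV 4.12 (cv2) and the standard library are available. Lean on these libraries where they do the work, as an engineer would, in place of code of your own. Each camera call takes 0.05 s, during which the arm holds its last target. There are 200 camera calls.

## Working session

There is one attempt and no reset: what is moved stays moved. The work goes in short steps, Python scripts to look and compute and a shell command to move; the robot and the scene stay as the last step left them, time stands still between calls to the robot, and variables do not carry over. Pictures are saved under pics/ and viewed, at most 10 in all, crops included, and the job is handed in when it is done.

```bash
mkdir -p pics; cat > h.py <<'E'
import numpy as np, cv2
from cell import manip, imaging, close_job
def cam(n,save=None):
    c=imaging.camera(n)
    if save: cv2.imwrite('pics/'+save,c['pixels'][:,:,::-1])
    return c
def cloud(c):
    z=c['z_map']; K=c['mtx']; v,u=np.mgrid[:z.shape[0],:z.shape[1]]
    P=np.stack([(u-K[0,2])/K[0,0]*z,-(v-K[1,2])/K[1,1]*z,-z,np.ones_like(z)],-1)
    W=P@np.linalg.inv(c['view']).T
    W[z==0]=np.nan
    return W[...,:3]
E
python3 - <<'E'
from h import *
s=manip.observe();print(s)
cs=[cam(n) for n in('top','side')]
cv2.imwrite('pics/a.png',cv2.resize(np.hstack([c['pixels'][:,:,::-1] for c in cs]),(800,300)))
cv2.imwrite('pics/top0.png',cs[0]['pixels'][:,:,::-1])
for c in cs: print(c['mtx'],np.linalg.inv(c['view'])[:3,3].round(3), (c['z_map']==0).mean())
E
```

```text
{'time_s': 0.0, 'joints': array([ 6.87727135e+01,  1.77047952e+01,  9.36898411e+01,  2.44888430e-04,
        6.87366636e+01, -3.99170848e+00]), 'joint_vel': array([ 0.12296102, -0.01840468,  0.05731703,  0.0210671 ,  0.07496342,
       -0.00438575]), 'joint_efforts': array([-4.16954363e-04, -4.15253627e+01, -2.76659685e+01, -2.63465890e-04,
        1.03110794e-02,  1.27809294e-06]), 'position': array([0.18489655, 0.59616572, 0.23004124]), 'tool_rot': array([-1.79869034e+02, -9.36751552e-03,  1.62764322e+02]), 'contact_force': array([1.03187661, 0.61755495, 0.06636093]), 'ft_torque': array([-0.01360023, -0.01601126, -0.01788354]), 'grip_force': 0.0, 'width': 0.9970874760082237}
[[543.6459405    0.         280.72817259]
 [  0.         543.6459405  208.56300993]
 [  0.           0.           1.        ]] [ 0.446 -0.061  1.349] 0.004060374149659864
[[432.48749996   0.         286.05363521]
 [  0.         432.48749996 215.10755935]
 [  0.           0.           1.        ]] [-0.028 -0.074  0.766] 0.0038945578231292517
```

View pics/top0.png

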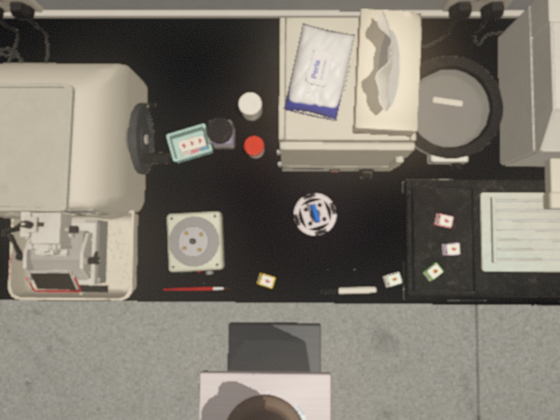

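View pics/a.png

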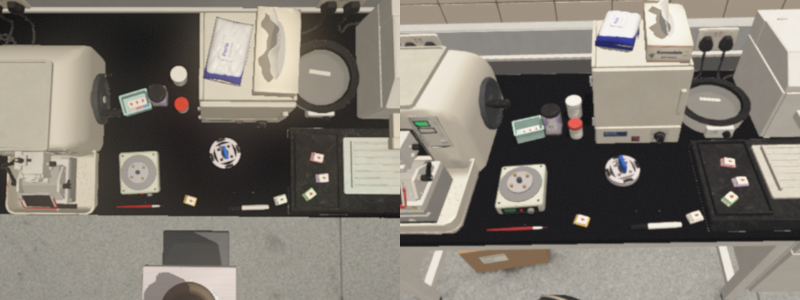

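The top view shows the rotor at about (316,213) with its blue bar, and the drive at about (194,241) with four brass studs round the nose. The arm isn't visible in either picture. Next I'll measure both objects.

```bash
python3 - <<'E'
from h import *
for n in('top','side'):
    c=cam(n); W=cloud(c); hsv=cv2.cvtColor(c['pixels'],cv2.COLOR_RGB2HSV)
    ws=W[...,:2]; 
    print(n,'bench z',np.nanmedian(W[...,2][(abs(W[...,0]-.43)<.03)&(abs(W[...,1]-.05)<.03)]))
    blue=(hsv[...,0]>95)&(hsv[...,0]<125)&(hsv[...,1]>150)&(hsv[...,2]>100)&(W[...,0]<.6)&(abs(W[...,1]+.14)<.1)
    p=W[blue];print('blue',len(p),p.mean(0),p.max(0),p.min(0))
    t=p[p[:,2]>np.percentile(p[:,2],60)]
    m=t[:,:2].mean(0);r=cv2.minAreaRect(t[:,:2].astype(np.float32));print('top',len(t),m,t[:,2].mean(),r)
    d=W[(abs(W[...,0]-m[0])<.08)&(abs(W[...,1]-m[1])<.08)&(W[...,2]>.012)&(W[...,2]<.03)]
    print('disc',len(d),cv2.minEnclosingCircle(d[:,:2].astype(np.float32)))
    R=(abs(W[...,0]-.36)<.1)&(abs(W[...,1]-.15)<.09)
    # plate
    pl=R&(W[...,2]>.0565)&(W[...,2]<.066); d=W[pl];print('plate',len(d),cv2.minEnclosingCircle(d[:,:2].astype(np.float32)),np.median(d,0))
    h=R&(W[...,2]>.071); d=W[h]; print('hi',len(d),np.median(d,0) if len(d) else 0, d.max(0) if len(d) else 0)
    br=R&(hsv[...,0]>10)&(hsv[...,0]<30)&(hsv[...,1]>80)&(W[...,2]>.055)
    k,l,st,ce=cv2.connectedComponentsWithStats(br.astype(np.uint8))
    for i in range(1,k):
        if st[i,4]>4: print('stud',st[i,4],ce[i],np.nanmedian(W[l==i],0))
c=cam('top');a=c['pixels'][:,:,::-1]
b=cv2.resize(a[200:280,155:235],(560,560),interpolation=2);cv2.imwrite('pics/b.png',b)
E
```

```text
top bench z -0.00035851230584227345
blue 59 [ 0.53691424 -0.11633058  0.05692868] [ 0.55651879 -0.1095093   0.06222814] [ 0.51868647 -0.12408283  0.05210364]
top 24 [ 0.53733186 -0.11618364] 0.05910316010812653 ((0.5376728177070618, -0.1153460294008255), (0.034631263464689255, 0.008377214893698692), 18.246007919311523)
disc 1013 ((0.5380516648292542, -0.11677838861942291), 0.05192287638783455)
plate 254 ((0.45687156915664673, 0.17299433052539825), 0.05749443918466568) [0.44735938 0.17143458 0.05954051]
hi 10 [0.45187988 0.17567849 0.0722233 ] [0.45421915 0.1936789  0.07425923]
stud 6 [184.  247.5] [0.4530689  0.19118145 0.07151999]
stud 6 [199.  249.5] [0.44865    0.15615771 0.07040761]
side bench z -0.0010549794963110593
blue 112 [ 0.5314115  -0.11913753  0.05223225] [ 0.58490382 -0.1106514   0.06023068] [ 0.51263721 -0.12654115  0.01945131]
top 45 [ 0.53394626 -0.11931801] 0.0579060245755045 ((0.5346805453300476, -0.11942882835865021), (0.04161703214049339, 0.008408977650105953), 17.79167938232422)
disc 1176 ((0.5369802713394165, -0.12163159996271133), 0.052820172160863876)
plate 312 ((0.4456416070461273, 0.17276249825954437), 0.04052615910768509) [0.44635985 0.16907495 0.05957681]
hi 10 [0.44898609 0.16050494 0.0727048 ] [0.45948424 0.19022123 0.07431411]
stud 13 [155.53846154 258.84615385] [0.44936997 0.18818764 0.06944527]
stud 14 [173.5 260. ] [0.44620841 0.15305818 0.07050105]
```

View pics/b.png

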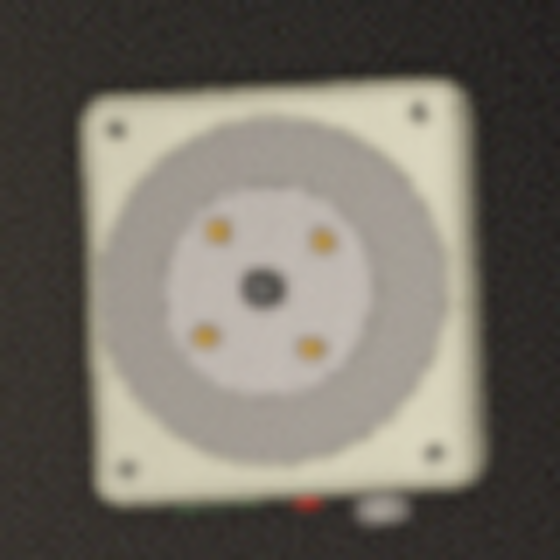

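The close crop shows four studs at (219,232), (322,241), (311,348) and (206,336), with the nose at (263,290). I'll cast those as rays and get the bar's direction.

```bash
cat >> h.py <<'E'
def ray(c,uv,z):
    K=c['mtx'];M=np.linalg.inv(c['view']);uv=np.atleast_2d(uv)
    d=np.c_[(uv[:,0]-K[0,2])/K[0,0],-(uv[:,1]-K[1,2])/K[1,1],-np.ones(len(uv))]@M[:3,:3].T
    o=M[:3,3];return (o+d*((z-o[2])/d[:,2])[:,None])[:,:2]
def proj(c,p):
    K=c['mtx'];q=c['view']@np.r_[p,1];return np.array([K[0,0]*q[0]/-q[2]+K[0,2],-K[1,1]*q[1]/-q[2]+K[1,2]])
def bluebar(c):
    hsv=cv2.cvtColor(c['pixels'],cv2.COLOR_RGB2HSV)
    return ((hsv[...,0]>95)&(hsv[...,0]<125)&(hsv[...,1]>130)&(hsv[...,2]>80)).astype(np.uint8)
def studs(c):
    hsv=cv2.cvtColor(c['pixels'],cv2.COLOR_RGB2HSV);W=cloud(c)
    R=np.hypot(W[...,0]-.449,W[...,1]-.173)<.04
    w=np.where(R,np.clip(hsv[...,1].astype(float)-60,0,None)*((hsv[...,0]>8)&(hsv[...,0]<32)),0)
    k,l,st,ce=cv2.connectedComponentsWithStats((w>0).astype(np.uint8))
    o=[]
    for i in range(1,k):
        if st[i,4]>3:
            v,u=np.nonzero(l==i);ww=w[v,u];o.append([(u*ww).sum()/ww.sum(),(v*ww).sum()/ww.sum(),st[i,4]])
    return np.array(o)
E
python3 - <<'E'
from h import *
for n in('top','side'):
    c=cam(n); s=studs(c);P=ray(c,s[:,:2],.070);print(n,s.round(1));print(P.round(4),P.mean(0))
    d=P-P.mean(0);print(np.degrees(np.arctan2(d[:,1],d[:,0]))%90,np.hypot(*d.T))
    if n=='top':
        P=ray(c,(np.array([[219,232],[322,241],[311,348],[206,336],[263,290]])+.5)/7-.5+[155,200],.071);print(P,P[:4].mean(0));d=P-P[:4].mean(0);print(np.degrees(np.arctan2(d[:,1],d[:,0]))%90)
    b=bluebar(c);u0,v0=proj(c,[.537,-.117,.05]).astype(int);b[:v0-25]=0;b[v0+25:]=0;b[:,:u0-25]=0;b[:,u0+25:]=0
    v,u=np.nonzero(b);Q=ray(c,np.c_[u,v],.058);e,V=np.linalg.eigh(np.cov(Q.T));print('bar',len(Q),Q.mean(0),np.degrees(np.arctan2(V[1,1],V[0,1])),e**.5*12**.5)
    W=cloud(c);q=W[b>0];q=q[q[:,2]>.054][:,:2];e,V=np.linalg.eigh(np.cov(q.T));print(len(q),q.mean(0),np.degrees(np.arctan2(V[1,1],V[0,1])))
E
```

```text
top [[183.9 247.6   8. ]
 [199.  249.4   7. ]]
[[0.4527 0.1919]
 [0.449  0.1561]] [0.45084756 0.17400629]
[84.02241808 84.02241808] [0.01798153 0.01798153]
[[0.48787002 0.18786509]
 [0.48509819 0.1530034 ]
 [0.44915714 0.15600574]
 [0.45289746 0.1914917 ]
 [0.46848067 0.17258759]] [0.4687557  0.17209148]
[39.53028743 40.56888486 39.37782434 39.26347342 29.00344259]
bar 74 [ 0.53692372 -0.11618156] -161.80223737819924 [0.01077335 0.03811619]
61 [ 0.53709002 -0.11664268] -160.3008916616169
side [[160.8 244.6  11. ]
 [177.5 246.    5. ]
 [155.4 258.9  19. ]
 [173.5 260.1  18. ]]
[[0.4839 0.1842]
 [0.4797 0.1502]
 [0.4497 0.1887]
 [0.4462 0.1529]] [0.46488961 0.16899141]
[38.65418064 38.28050498 37.67057131 40.75416063] [0.02437534 0.02397596 0.02488284 0.02466269]
bar 143 [ 0.52736623 -0.11812536] -170.03499218961767 [0.01332349 0.05821894]
73 [ 0.53475971 -0.1193752 ] -163.14094247926508
```

```bash
python3 - <<'E'
from h import *
c=cam('top');W=cloud(c)
print('rows x .15-.65 step .05, cols y .70..-.2; max z')
for x in np.arange(.15,.66,.05):
    print('%.2f'%x,[int(1000*np.nanmax(np.r_[W[...,2][(abs(W[...,0]-x)<.025)&(abs(W[...,1]-y)<.025)],-1])) for y in np.arange(.6,-.21,-.05)])
E
```

```text
rows x .15-.65 step .05, cols y .70..-.2; max z
0.15 [-844, -841, -844, -844, -836, -844, -845, -845, -750, 6, 7, 6, 8, 6, 6, 7, -841]
0.20 [-840, -848, -841, -845, -845, -846, -846, -839, -841, -845, -840, -841, -846, -843, -839, -844, -845]
0.25 [-847, -839, -841, -838, -844, -849, -851, -845, -846, -850, -847, -845, -845, -845, -848, -844, -847]
0.30 [4, 3, 4, 4, 3, 5, 6, 5, 5, 5, 4, 3, 4, 4, 4, 2, 4]
0.35 [86, 112, 152, 151, 151, 85, 83, 10, 14, 15, 11, 9, 16, 7, 7, 20, 20]
0.40 [83, 165, 175, 176, 174, 171, 83, 50, 60, 60, 53, 8, 18, 7, 7, 8, 7]
0.45 [85, 226, 226, 238, 177, 194, 83, 56, 83, 80, 58, 9, 8, 7, 8, 8, 7]
0.50 [156, 259, 300, 303, 302, 142, 82, 58, 74, 76, 59, 8, 8, 24, 58, 62, 7]
0.55 [-1000, -1000, 303, 303, 302, 289, 257, 51, 54, 54, 53, 8, 9, 26, 64, 54, 7]
0.60 [-1000, -1000, 298, 298, 303, 290, 255, 183, 8, 7, 7, 6, 7, 7, 26, 26, 6]
0.65 [-1000, -1000, 300, 298, 303, 291, 259, 227, 208, 7, 7, 9, 6, 297, 297, 299, 298]
```

```bash
python3 -m jog '{"translation":[[-0.37,-0.7,0],[-0.37,-0.7,0],[-0.37,-0.7,0],[-0.37,-0.7,0],[-0.37,-0.7,0],[-0.37,-0.7,0],[-0.37,-0.7,0],[-0.37,-0.7,0]],"roll":[0,0,0,0,0,0,0,0],"grip":[1,1,1,1,1,1,1,1]}'
python3 -m jog '{"translation":[[-0.37,-0.7,0],[-0.37,-0.7,0],[-0.37,-0.7,0],[-0.8,-0.56,0],[-0.8,-0.56,0],[-0.8,-0.56,0],[-0.8,-0.56,0],[-0.8,-0.56,0]],"roll":[0,0,0,0,0,0,0,0],"grip":[1,1,1,1,1,1,1,1]}'
python3 -m jog '{"translation":[[-0.8,-0.56,0],[-0.8,-0.56,0],[-0.8,-0.56,0],[-0.8,-0.56,0],[-0.8,-0.56,0],[-0.8,-0.56,0],[0,0,0],[0,0,0]],"roll":[0,0,0,0,0,0,0,0],"grip":[1,1,1,1,1,1,1,1]}'
```

```text
time_s: 1.07
position: [0.2319, 0.3465, 0.2314]
tool_rot: [180.0, 0.0, 162.8]
contact_force: [-0.4, -0.4, 0.7]
width: 0.999
grip_force: 0.0
time_s: 1.73
position: [0.37, 0.0984, 0.2319]
tool_rot: [179.9, 0.1, 162.7]
contact_force: [0.6, 0.9, 0.2]
width: 0.996
grip_force: 0.0
time_s: 2.4
position: [0.5134, -0.0867, 0.2311]
tool_rot: [180.0, -0.0, 162.6]
contact_force: [-0.8, 0.3, 0.0]
width: 0.998
grip_force: 0.0
```

```bash
python3 -m jog '{"translation":[[-0.4,-0.3,0],[-0.4,-0.28,0],[0,0,0.5],[0,0,0.5],[0,0,0.5],[0,0,0.5],[0,0,0.5],[0,0,0]],"roll":[0,0,-1,-1,-1,-1,-1,-1],"grip":[1,1,1,1,1,1,1,1]}'
python3 - <<'E'
from h import *
cs=[cam(n)['pixels'][:,:,::-1] for n in('top','side')]
cv2.imwrite('pics/c.png',cv2.resize(np.hstack([cs[0][130:280,240:390],cs[1][160:310,350:500]]),(800,400),interpolation=2))
E
```

```text
time_s: 3.07
position: [0.5318, -0.1141, 0.127]
tool_rot: [179.7, -0.4, -160.9]
contact_force: [-0.8, 0.4, 0.2]
width: 0.999
grip_force: 0.0
```

View pics/c.png

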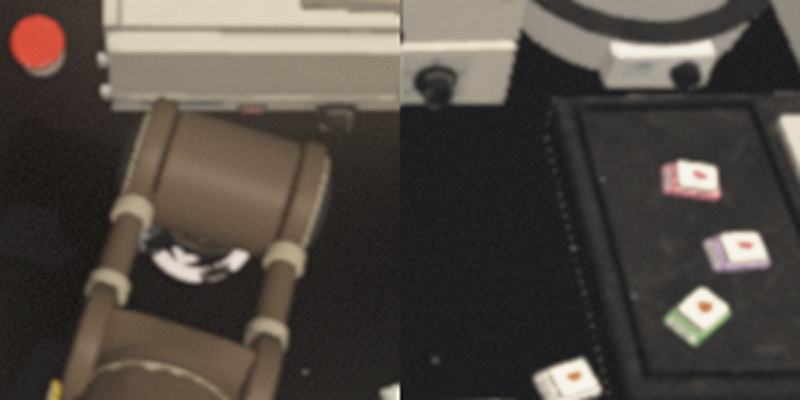

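The wrist covers the rotor in the top view. My side crop missed it, because the rotor sits at about (311,238) there.

```bash
python3 - <<'E'
from h import *
print(manip.observe()['position'],manip.observe()['tool_rot'])
c=cam('side')
cv2.imwrite('pics/d.png',cv2.resize(c['pixels'][150:290,220:400,::-1],(720,560),interpolation=2))
p=manip.observe()['position'];print(proj(c,p),proj(c,[.5365,-.118,.058]))
E
```

```text
[ 0.53441003 -0.11495146  0.13007384] [ 1.79865917e+02 -1.56404551e-01 -1.61168183e+02]
[310.39635622 202.20800802] [310.72085612 225.10300621]
```

View pics/d.png

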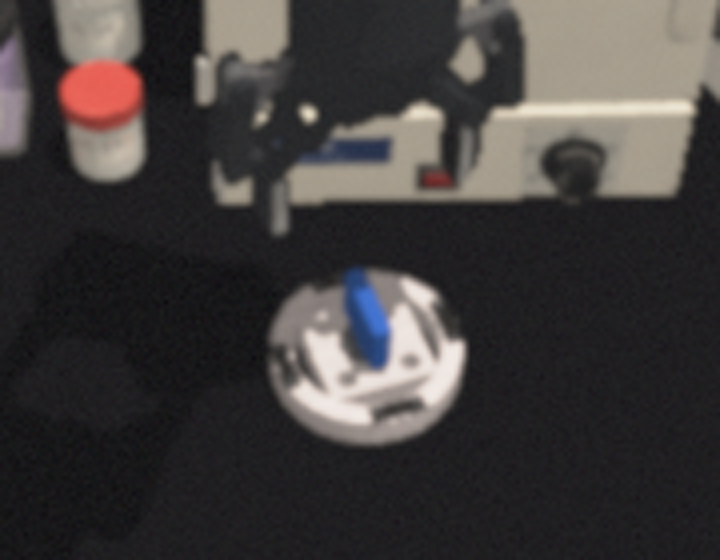

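The fingers straddle the bar and are square to it, with the tips at about (278,230) and (470,180) and the bar at (367,315). I'll descend and grasp.

```bash
python3 -m jog '{"translation":[[-0.02,-0.08,0.5],[0,0,0.5],[0,0,0.5],[0,0,0.5],[0,0,0.3],[0,0,0.2],[0,0,0],[0,0,0]],"roll":[0,0,0,0,0,0,0,0],"grip":[1,1,1,1,1,1,1,1]}'
python3 -m jog '{"translation":[[0,0,0],[0,0,0],[0,0,0],[0,0,0],[0,0,0],[0,0,0],[0,0,0],[0,0,0]],"roll":[0,0,0,0,0,0,0,0],"grip":[0.5,0.3,0.2,0.1,0,0,0,0]}'
python3 -m jog '{"translation":[[0,0,0],[0,0,0],[0,0,0],[0,0,0],[0,0,0],[0,0,0],[0,0,0],[0,0,0]],"roll":[0,0,0,0,0,0,0,0],"grip":[0,0,0,0,0,0,0,0]}'
```

```text
time_s: 3.88
position: [0.5386, -0.1194, 0.0318]
tool_rot: [-180.0, 0.0, -161.3]
contact_force: [0.3, -0.1, -0.5]
width: 1.0
grip_force: 0.0
time_s: 4.55
position: [0.5385, -0.1196, 0.0317]
tool_rot: [-180.0, 0.0, -161.2]
contact_force: [-0.1, 0.5, 3.7]
width: 0.128
grip_force: 60.2
time_s: 5.22
position: [0.5385, -0.1196, 0.0317]
tool_rot: [-180.0, 0.0, -161.2]
contact_force: [-0.4, 0.7, 5.7]
width: 0.127
grip_force: 60.3
```

```bash
python3 -m jog '{"translation":[[0,0,-0.2],[0,0,-0.4],[0,0,-0.6],[0,0,-0.6],[0,0,-0.6],[0,0,-0.4],[0,0,-0.2],[0,0,0]],"roll":[0,0,0,0,0,0,0,0],"grip":[0,0,0,0,0,0,0,0]}'
python3 -m jog '{"translation":[[-0.03,0.3,0],[-0.05,0.6,0],[-0.05,0.6,0],[-0.05,0.6,0],[-0.05,0.6,0],[-0.05,0.6,0],[-0.05,0.6,0],[-0.05,0.6,0]],"roll":[0,0,0,0,0,0,0,0],"grip":[0,0,0,0,0,0,0,0]}'
python3 -m jog '{"translation":[[-0.05,0.6,0],[-0.05,0.6,0],[-0.05,0.6,0],[-0.05,0.6,0],[-0.06,0.5,0],[0,0.1,0],[0,0,0],[0,0,0]],"roll":[0,0,0,0,0,0,0,0],"grip":[0,0,0,0,0,0,0,0]}'
python3 -m jog '{"translation":[[0,0,0],[0,0,0],[0,0,0],[0,0,0],[0,0,0],[0,0,0],[0,0,0],[0,0,0]],"roll":[0.5,0.8,0.9,0.9,0.7,0.25,0,0],"grip":[0,0,0,0,0,0,0,0]}'
python3 - <<'E'
from h import *
c=cam('side');print(manip.observe())
cv2.imwrite('pics/e.png',cv2.resize(c['pixels'][130:310,70:270,::-1],(660,594),interpolation=2))
E
```

```text
time_s: 5.88
position: [0.539, -0.1198, 0.1528]
tool_rot: [-179.9, 0.1, -161.2]
contact_force: [-0.0, 0.1, -1.0]
width: 0.129
grip_force: 59.3
time_s: 6.55
position: [0.4917, 0.0574, 0.1488]
tool_rot: [179.9, -0.3, -161.2]
contact_force: [0.0, 0.2, -2.8]
width: 0.13
grip_force: 59.3
time_s: 7.22
position: [0.4644, 0.1725, 0.1498]
tool_rot: [-180.0, -0.2, -161.2]
contact_force: [0.3, -0.5, -3.2]
width: 0.127
grip_force: 59.3
time_s: 7.88
position: [0.4657, 0.1717, 0.1508]
tool_rot: [-180.0, -0.1, 174.4]
contact_force: [0.4, -0.2, -3.2]
width: 0.125
grip_force: 59.3
{'time_s': 7.9333, 'joints': array([ 1.52410606e+01,  9.14924760e+00,  1.14467883e+02, -1.51029848e-02,
        5.64290431e+01, -6.91901163e+01]), 'joint_vel': array([ 0.26981835, -0.01362669, -0.22383629,  0.15915659, -0.05752242,
        0.20567672]), 'joint_efforts': array([-2.62859871e-02, -3.30199420e+01, -2.55306709e+01, -4.20026074e-03,
        5.25718686e-03,  1.62559340e-03]), 'position': array([0.46572574, 0.17190686, 0.15089979]), 'tool_rot': array([-1.79971839e+02, -3.86945742e-02,  1.74439524e+02]), 'contact_force': array([-0.77294081, -0.26101853, -3.42724183]), 'ft_torque': array([-0.01604641,  0.0416168 ,  0.05527309]), 'grip_force': 59.29911732673645, 'width': 0.12689149737043598}
```

View pics/e.png

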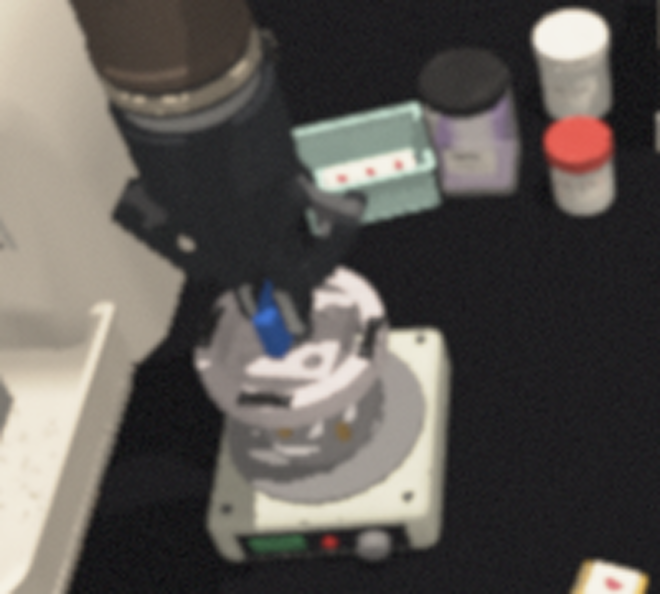

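The rotor is held level over the drive, with the bar at (270,325) and the front studs visible below it. Now I'll compare the rotor and drive centres in the same camera.

```bash
cat > m.py <<'E'
from h import *
from scipy.optimize import least_squares
s=manip.observe();p=s['position'];zt=p[2]-.0317+.020
for n in('side','top'):
    c=cam(n);W=cloud(c)
    m=(np.hypot(W[...,0]-p[0],W[...,1]-p[1])<.065)&(abs(W[...,2]-zt)<.006)
    q=W[m];print(n,len(q),np.median(q[:,2])-zt,cv2.minEnclosingCircle(q[:,:2].astype(np.float32)))
    # silhouette rim of top face, ray-cast on its plane, robust circle R=52
    k=(m*255).astype(np.uint8)
    cn=max(cv2.findContours(k,0,cv2.CHAIN_APPROX_NONE)[0],key=len)[:,0]
    Q=ray(c,cn,zt);r=np.hypot(*(Q-p[:2]).T);Q=Q[(r>.044)]
    f=least_squares(lambda x:np.hypot(*(Q-x).T)-.0515,p[:2],loss='soft_l1',f_scale=.001);print('fit',f.x,'minus tcp',(f.x-p[:2])*1000,len(Q))
    b=bluebar(c)&(np.hypot(W[...,0]-p[0],W[...,1]-p[1])<.04);q=W[b>0];print('bar pts',len(q),q.mean(0) if len(q) else 0)
print(p,s['tool_rot'],s['contact_force'])
E
python3 m.py
```

```text
side 1298 -0.0004139977084907376 ((0.4641685485839844, 0.170050710439682), 0.05237242579460144)
fit [0.4622635  0.16886316] minus tcp [-3.46223857 -3.04370287] 123
bar pts 123 [0.44841632 0.1705094  0.16926666]
top 448 6.0193520439760784e-05 ((0.4659099876880646, 0.1733577847480774), 0.052093829959630966)
fit [0.4663096  0.17484903] minus tcp [0.58386227 2.94216519] 89
bar pts 0 0
[0.46572574 0.17190686 0.15089979] [-1.79971839e+02 -3.86945742e-02  1.74439524e+02] [-0.77294081 -0.26101853 -3.42724183]
```

Both cameras agree on a correction of about +2.8 mm in x and -0.7 mm in y. I'll apply it and come down to just above the nose.

```bash
python3 -m jog '{"translation":[[-0.07,-0.01,0],[0,0,0.2],[0,0,0.3],[0,0,0.2],[0,0,0.15],[0,0,0],[0,0,0],[0,0,0]],"roll":[0,0,0,0,0,0,0,0],"grip":[0,0,0,0,0,0,0,0]}'
python3 m.py
```

```text
time_s: 8.7
position: [0.4689, 0.1722, 0.1175]
tool_rot: [180.0, 0.0, 174.5]
contact_force: [0.1, -0.5, -3.4]
width: 0.13
grip_force: 59.3
side 1225 -0.0004711070137651957 ((0.46661242842674255, 0.16988439857959747), 0.052860941737890244)
fit [0.46529895 0.16914451] minus tcp [-3.64111717 -3.07189081] 118
bar pts 111 [0.45197965 0.17080331 0.13666647]
top 416 0.00025320304351038325 ((0.4697157144546509, 0.1740833967924118), 0.052038442343473434)
fit [0.46975417 0.17512972] minus tcp [0.81410385 2.91331985] 85
bar pts 0 0
[0.46894007 0.1722164  0.11747767] [1.79990606e+02 3.03229655e-02 1.74470675e+02] [ 0.07761229 -0.48059815 -3.37789094]
```

```bash
python3 -m jog '{"translation":[[0,-0.025,0],[0,0,0.1],[0,0,0.1],[0,0,0],[0,0,0.03],[0,0,0.03],[0,0,0],[0,0,0]],"roll":[0,0,0,0,0,0,0,0],"grip":[0,0,0,0,0,0,0,0]}'
```

```text
time_s: 9.47
position: [0.4684, 0.1711, 0.1068]
tool_rot: [-180.0, -0.0, 174.5]
contact_force: [0.4, 0.2, -2.6]
width: 0.128
grip_force: 59.4
```

```bash
python3 -m jog '{"translation":[[0,0,0.025],[0,0,0.025],[0,0,0],[0,0,0]],"roll":[0,0,0,0],"grip":[0,0,0,0]}'
python3 -m jog '{"translation":[[0,0,0.025],[0,0,0.025],[0,0,0],[0,0,0]],"roll":[0,0,0,0],"grip":[0,0,0,0]}'
```

```text
time_s: 9.8
position: [0.4684, 0.1711, 0.1048]
tool_rot: [-180.0, -0.0, 174.5]
contact_force: [-0.9, 0.2, -2.3]
width: 0.126
grip_force: 59.4
time_s: 10.13
position: [0.4684, 0.1711, 0.1028]
tool_rot: [-180.0, -0.0, 174.5]
contact_force: [-0.2, -0.5, -4.5]
width: 0.126
grip_force: 59.4
```

```bash
python3 -m jog '{"translation":[[0,0,0.025],[0,0,0.025],[0,0,0],[0,0,0]],"roll":[0,0,0,0],"grip":[0,0,0,0]}'
python3 -m jog '{"translation":[[0,0,0.025],[0,0,0],[0,0,0]],"roll":[0,0,0],"grip":[0,0,0]}'
```

```text
time_s: 10.47
position: [0.4684, 0.1711, 0.1008]
tool_rot: [-180.0, -0.0, 174.5]
contact_force: [-1.0, -0.0, -3.1]
width: 0.132
grip_force: 59.4
time_s: 10.72
position: [0.4684, 0.1711, 0.0998]
tool_rot: [-180.0, -0.0, 174.5]
contact_force: [-0.4, -0.4, -3.0]
width: 0.128
grip_force: 59.4
```

The underside is at about 68 mm, below the stud tips, with no contact force, so the studs have entered. I'll keep lowering gently.

```bash
python3 -m jog '{"translation":[[0,0,0.03],[0,0,0.03],[0,0,0.03],[0,0,0],[0,0,0]],"roll":[0,0,0,0,0],"grip":[0,0,0,0,0]}'
python3 -m jog '{"translation":[[0,0,0.025],[0,0,0.025],[0,0,0.02],[0,0,0],[0,0,0]],"roll":[0,0,0,0,0],"grip":[0,0,0,0,0]}'
```

```text
time_s: 11.13
position: [0.4683, 0.1711, 0.0961]
tool_rot: [-180.0, -0.0, 174.5]
contact_force: [-0.4, -0.9, -3.3]
width: 0.129
grip_force: 59.4
time_s: 11.55
position: [0.4684, 0.1711, 0.0934]
tool_rot: [-180.0, -0.0, 174.5]
contact_force: [0.2, 0.0, -3.9]
width: 0.127
grip_force: 59.4
```

```bash
python3 -m jog '{"translation":[[0,0,0.02],[0,0,0.01],[0,0,0],[0,0,0]],"roll":[0,0,0,0],"grip":[0,0,0,0]}'
python3 -m jog '{"translation":[[0,0,0.01],[0,0,0],[0,0,0]],"roll":[0,0,0],"grip":[0,0,0]}'
```

```text
time_s: 11.88
position: [0.4685, 0.1711, 0.0922]
tool_rot: [-180.0, -0.0, 174.5]
contact_force: [-0.1, 0.8, -3.8]
width: 0.128
grip_force: 59.4
time_s: 12.13
position: [0.4684, 0.1711, 0.0918]
tool_rot: [-180.0, -0.0, 174.5]
contact_force: [0.2, -0.8, -3.1]
width: 0.128
grip_force: 59.4
```

```bash
python3 -m jog '{"translation":[[0,0,0],[0,0,0],[0,0,0],[0,0,0],[0,0,0],[0,0,0],[0,0,0],[0,0,0]],"roll":[0,0,0,0,0,0,0,0],"grip":[0.2,0.3,0.4,0.5,0.6,0.6,0.6,0.6]}'
python3 -m jog '{"translation":[[0,0,-0.2],[0,0,-0.5],[0,0,-0.6],[0,0,-0.7],[0,0,-0.7],[0,0,-0.3],[0,0,0],[0,0,0]],"roll":[0,0,0,0,0,0,0,0],"grip":[0.6,0.6,0.6,0.6,0.6,0.6,0.6,0.6]}'
python3 - <<'E'
from h import *
c=cam('side');W=cloud(c)
for r0,r1,z0,z1 in((.03,.05,.07,.1),(0,.03,.105,.13)):
    r=np.hypot(W[...,0]-.4665,W[...,1]-.170);q=W[(r<r1)&(r>r0)&(W[...,2]>z0)&(W[...,2]<z1)];print(len(q),q.mean(0),np.percentile(q[:,2],[10,50,90]))
q=W[(r<.056)&(W[...,2]>.075)&(W[...,2]<.085)];print(cv2.minEnclosingCircle(q[:,:2].astype(np.float32)));print(np.linalg.lstsq(np.c_[q[:,:2],np.ones(len(q))],q[:,2],rcond=None)[0])
cv2.imwrite('pics/f.png',cv2.resize(c['pixels'][130:310,70:270,::-1],(660,594),interpolation=2))
E
```

```text
time_s: 12.8
position: [0.4685, 0.1711, 0.0919]
tool_rot: [180.0, 0.0, 174.5]
contact_force: [-0.1, -0.4, 0.9]
width: 0.598
grip_force: 0.0
time_s: 13.47
position: [0.469, 0.1713, 0.2129]
tool_rot: [180.0, 0.1, 174.5]
contact_force: [-0.0, -0.2, -0.6]
width: 0.601
grip_force: 0.0
904 [0.46202315 0.17009892 0.07886849] [0.07459382 0.07950937 0.08140339]
180 [0.4638728  0.16761878 0.11487009] [0.10814675 0.11650943 0.11858198]
((0.4679032862186432, 0.16826991736888885), 0.05316927284002304)
[0.00493998 0.00148163 0.07702483]
```

View pics/f.png

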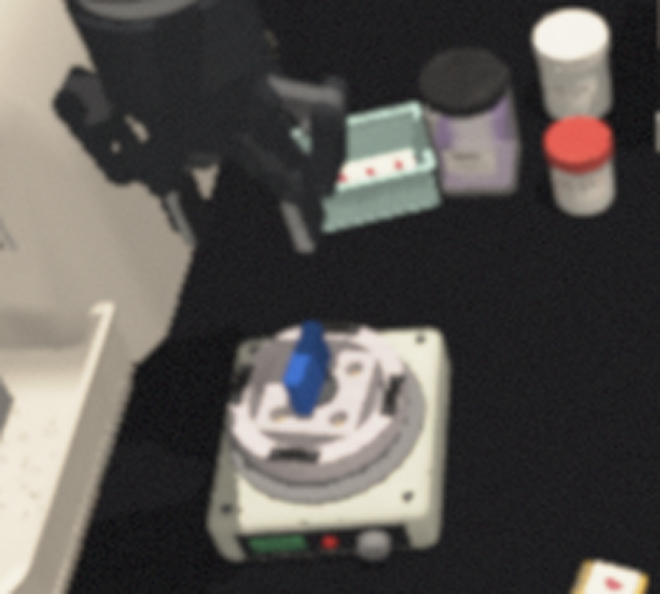

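The rotor lies flat on the plate, with its disc top at 80 mm, the bar top at 118 mm and no measurable tilt. The brass studs show in its holes at (282,415) and (338,418), and the gripper is well clear above.

```bash
python3 -c "
from cell import close_job
print(close_job())"
```

```text
the job is handed in; nothing more can be done
None
```

The rotor is fully home and flat on the drive plate with the studs in its holes; it needed no turning to find them, the gripper has let go and is clear, and the job is handed in (no verdict was returned).

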